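Slide the milk jug home in the steamer's V-shaped stop

TASK

Slide the larger of the two open steel milk jugs along the counter into the V-shaped jug stop of the milk steamer, until it stands centred and snug against both faces of the V. Keep it upright and on the counter all the way (push it, do not lift it), and leave the smaller jug and the cocoa shaker where they stand.

Things in the scene. Friction and masses are not known exactly. Their poses are not given: they have to be found in the camera images.
- jug_center (a point): The larger milk jug: open, round, handleless, plain steel, loose on the counter (z = 0), 80 mm in diameter, 72 mm tall (straight sides to 52 mm up, then tapering to 74 mm at the rim; wall 3 mm), tiny pouring lip, 0.2 to 0.4 kg; slides when pushed low down. The point is its centre, 36 mm above its underside; z is its axis.
- seat (a point): Fixed V stop: two steel walls, 45 mm high, 85 long, 10 thick, inner faces at 90 degrees, mouth 120 wide, flat counter between. The point: where the larger jug's centre lies when touching both faces, 57 mm before the apex, 36 above the counter. x: level, from mouth to apex (the way in). Mouth edge 4 mm before the point; black steamer box (107 high, its pipe 230) from 84 mm beyond.
- small_jug_center (a point): The smaller jug, to be left alone: same shape and steel, 58 mm in diameter, 58 mm tall, loose. The point is its centre, 29 mm above the counter.
- shaker_center (a point): The cocoa shaker, to be left alone: a closed steel cylinder with a domed, perforated cap, 68 mm in diameter, 88 mm tall, loose. The point is its centre, 44 mm above the counter.
There are look-alikes about, which are no part of the job. Leave any red look-alike of the part that bears seat alone.

How it is judged:
By the outcome, as a careful person would: the job done as asked, in the order asked, and still so for the second after the job is handed in, with the robot touching nothing.
It also fails if it takes over 48 s, if anything falls off the work surface, if the arm or the gripper's body presses on something with over 40 N, if the wrist force passes 120 N, or if a joint passes its speed limit or range.

ROBOT

A 6-joint arm with a two-finger parallel gripper is mounted at the origin on the work surface. World frame = base frame: x ahead of the robot, y to its left, z up, the work surface at z = 0. Lengths are in m, angles in rad, forces in N, time in s.
With the tool pointing down it reaches from about 0.25 to 0.8 m from the base axis. Payload 3.9 kg.
Tool frame: the origin (TCP) lies at the very end of the fingers, on their centre line; the grasp point (between the pads) lies 19 mm behind it; z points along the fingers, y is the direction in which the jaws open and shut (so a half turn about z gives the same grasp; the last joint's range is limited). The gripper opens to 85 mm and grips with 20 to 120 N. Pads are 22 mm wide; open, the fingers measure 114 mm over their backs; the gripper's body (76 mm by 85 mm) begins 54 mm behind the grasp point. The pads swing forward as they close: fully open they stand 13 mm farther back than shut.
Start: joints at [1.167, 0.26, -0.138, 1.173, 0, 1.571], TCP at [0.206, 0.483, 0.231] pointing down, gripper open.
Joint ranges: [-2.78, 2.78], [-0.83, 1.72], [-1.28, 1.37], [-1.9, 2.12], [-1.57, 1.48], [-3.14, 3.14]. Speed limits (rad/s): [2.57, 2.57, 3.14, 3.14, 3.14, 3.14].

INTERFACE

Orientations are given as a unit quaternion [w, x, y, z].
In Python, from station import env gives the robot as it stands.
- The arm moves only by the tool play_rows, never from a script. Its argument "increments" is a list of rows, each a list of 3 entries, a list of its own where there are three numbers: the gripper's target within -1 to 1 (fully open at 1, half-way at 0, shut at -1), then the shift along the tool's x, y, z in cm, then the turn, a rotation vector about the tool's x, y, z in degrees. In form: [[fingers, [x, y, z], [wx, wy, wz]], ...]. A call has 1 to 10 rows; each row shifts and turns the pose as measured when the row begins, along the tool's axes as they then stand; what a row does not reach is not made up. A row lasts 1/8 s, in which the tool goes at most 62.5 mm and 10.7 degrees, less where a joint would pass 70% of its speed; a pose out of reach is approached as far as the arm can. A call is refused whole if a number of a shift passes 6.25 or a number of a turn 10.7, either way. A call with a gripper value outside its range is refused whole. The fingers move at their own pace and stop on an object; the grip force is fixed at half the most. Time passes only in rows, so rows that do not move let the fingers close. It gives the time, the measured TCP pose, the force and the opening at its end, in the units of the state.
- env.state(): the state, without advancing time (a new reading comes with each control period).
- env.get_image(name): name is "side" or "top" or "wrist"; returns (picture, depth): 400x640x3 uint8, blue, green, red; 400x640 float32, m along the optical axis (not along the pixel's ray), 0 where there is no reading.
- env.get_calibration(name): a dict with "fov_y" (degrees; the focal length in pixels is half the picture's height over the tangent of half this angle, whatever the lens; pixels are square), "cx", "cy" (the principal point, pixels), "pose" (4x4, takes a point from camera to world coordinates). Camera axes: x right, y down, z forward; pixel columns grow to the right and rows downward; lengths in m; the calibration is good to about 2 mm. The wrist camera is an equidistant fisheye: a pixel r from the principal point sees the ray r / f radians off the axis. A picture is of the moment at which its call begins: read the wrist's pose just before it. get_calibration takes no time and is no camera call; for the wrist camera it gives the pose at the moment of the call.
- env.close_job(): hands the job in, once; it reports no verdict.
Trained networks look in the newest picture that a camera, given by its name, has taken for a name from the list of things; names that differ only in an ending like _2 or _b are one class to them, and where a whole thing is asked for, a point or a joint stands for the part that bears it (a point fixed in the world has none). Each returns a list of dicts, best first, with "p" (0 to 1); they miss things now and then, are a little off and sometimes report something else, mostly with a low value. They report only what shows in the picture. A call takes as long as a camera call. They do not tell look-alikes from the thing itself.
- env.boxes_of(camera, label): "centre" ([column, row] in pixels, amid what is visible of it).
- env.tip_of(camera, label): "centre" ([column, row] in pixels: a listed point, or the origin of a listed thing).
The state is a dict: "time_s": time; "joint_positions": joint angles; "qvel": joint speeds; "tau": joint torques, N m; "ee_pos": TCP position; "eef_rot": TCP orientation; "force": force on the tool from outside, world axes, zero at the start; "wrist_torque": the same for the moment, N m; "width": finger opening in m.
Only numpy, scipy, OpenCV 4.12 (cv2) and the standard library are available. Lean on these libraries where they do the work, as an engineer would, in place of code of your own. Each camera call takes 0.05 s, during which the arm holds its last target. There are 200 camera calls.

## Working session

There is one attempt and no reset: what is moved stays moved. The work goes in short steps, Python scripts to look and compute and a tool call to move; the robot and the scene stay as the last step left them, time stands still between calls to the robot, and variables do not carry over. Pictures are saved under pics/ and viewed, about 8 in all and at most 12, crops included, and the job is handed in when it is done.

Besides the shell and the picture viewer there is one more tool, called after "Request:" as name(argument=value, ...) on one line, values as JSON. play_rows: Moves the arm, as the interface text tells. Its arguments: {"type":"object","properties":{"increments":{"type":"array"}},"required":["increments"]}

```bash
mkdir -p pics
cat > h.py <<'E'
from station import env
import numpy as np, cv2
def world(cam,c,r,d,cal=None):
    k=cal or env.get_calibration(cam); f=200/np.tan(np.radians(k['fov_y'])/2)
    p=np.array([(c-k['cx'])/f*d,(r-k['cy'])/f*d,d,1]); return (np.array(k['pose'])@p)[:3]
def onplane(cam,c,r,z):
    k=env.get_calibration(cam); P=np.array(k['pose']); o=P[:3,3]; q=world(cam,c,r,1.)-o
    return o+q*(z-o[2])/q[2]
E
python3 - <<'E'
from h import *
print(env.state())
Z=dict(jug_center=.036,seat=.036,small_jug_center=.029,shaker_center=.044)
for c in('top','side'):
    im,d=env.get_image(c); cv2.imwrite(f'pics/{c}1.png',im); np.save(f'{c}d.npy',d); np.save(f'{c}i.npy',im)
    for n,z in Z.items():
        for r in env.tip_of(c,n)[:4]: print(c,n,r['p'],np.round(r['centre']),onplane(c,*r['centre'],z).round(4))
E
```

```text
{'time_s': 0.0, 'joint_positions': array([ 1.16698548e+00,  2.60668510e-01, -1.39394235e-01,  1.17267226e+00,
        5.23050119e-06,  1.57077601e+00]), 'qvel': array([ 0.00057715, -0.00016883, -0.00162387, -0.00129757, -0.00065308,
        0.00100639]), 'tau': array([ 2.87750681e-04, -4.05673707e+01,  2.53924459e+01,  1.88201037e-02,
       -3.33096511e-05, -7.59955469e-06]), 'ee_pos': array([0.20601649, 0.48214816, 0.23046349]), 'eef_rot': array([-1.96959099e-04,  2.00526368e-01,  9.79687826e-01, -9.49119516e-04]), 'force': array([ 0.23743285,  0.5517262 , -0.3061231 ]), 'wrist_torque': array([-0.01790589, -0.00586654, -0.02586467]), 'width': 0.08580715237937567}
top jug_center 0.94 [390. 200.] [ 0.4797 -0.1353  0.036 ]
top seat 0.89 [329. 241.] [0.352  0.0539 0.036 ]
top seat 0.86 [188. 254.] [0.3104 0.4906 0.036 ]
top seat 0.68 [277. 170.] [0.5741 0.2166 0.036 ]
top small_jug_center 0.6 [383. 152.] [ 0.6312 -0.1159  0.029 ]
top shaker_center 0.63 [470. 152.] [ 0.6316 -0.3848  0.044 ]
side jug_center 0.9 [358. 223.] [ 0.4892 -0.1238  0.036 ]
side seat 0.87 [290. 210.] [0.3488 0.0543 0.036 ]
side seat 0.86 [224. 163.] [0.2953 0.5017 0.036 ]
side seat 0.56 [324. 172.] [0.5862 0.2174 0.036 ]
side small_jug_center 0.67 [389. 204.] [ 0.6474 -0.0896  0.029 ]
side shaker_center 0.8 [454. 247.] [ 0.636  -0.3759  0.044 ]
```

View pics/top1.png

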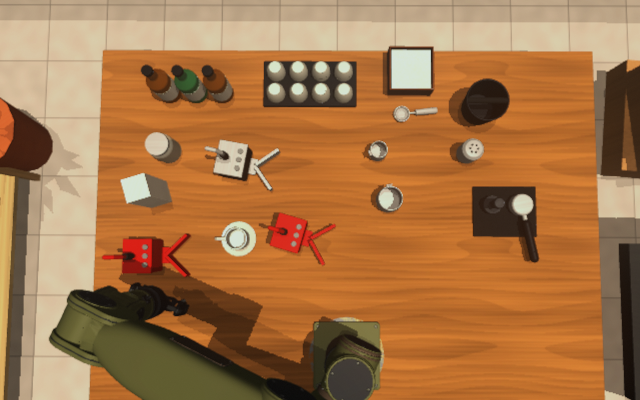

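View pics/side1.png

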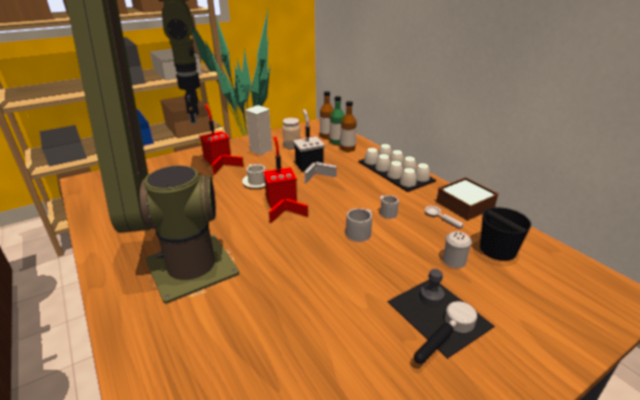

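Larger jug candidates: (390,198), with the smaller one at (377,150). The steamers are red at (290,232) and (143,255), and black with a steel V at (232,160)/(262,168). The black one fits, since the red ones are the look-alikes. I'll confirm this in a crop and measure with depth.

```bash
cat > m.py <<'E'
from h import *
def cloud(c,d):
    v,u=np.mgrid[0:400,0:640]; k=env.get_calibration(c); f=200/np.tan(np.radians(k['fov_y'])/2)
    p=np.stack([(u-k['cx'])/f*d,(v-k['cy'])/f*d,d,np.ones_like(d)],-1); return (p@np.array(k['pose']).T)[...,:3]
E
python3 - <<'E'
from m import *
W={c:cloud(c,np.load(c+'d.npy')) for c in('top','side')}
t=W['top']; im=np.load('topi.npy')
print('table z',np.median(t[180:200,320:350,2]), np.median(W['side'][300:320,300:330,2]))
for n,(a,b,c,d) in dict(jug=(180,215,372,408),small=(138,163,364,391),shaker=(136,165,455,487)).items():
    q=t[a:b,c:d].reshape(-1,3); h=q[q[:,2]>q[:,2].max()*.85]; print(n,q[:,2].max(),h.min(0),h.max(0),cv2.minEnclosingCircle(h[:,:2].astype(np.float32)))
q=t[145:195,240:285]; m=(q[...,2]>.03)&(q[...,2]<.055); P=q[m]
np.save('V.npy',P); print('V pts',len(P)); 
r=cv2.minAreaRect(P[:,:2].astype(np.float32)); print(r, cv2.boxPoints(r).round(3).tolist())
b=t[135:185,205:255]; B=b[(b[...,2]>.095)&(b[...,2]<.12)]; r=cv2.minAreaRect(B[:,:2].astype(np.float32)); print('box',len(B),r,cv2.boxPoints(r).round(3).tolist())
cv2.imwrite('pics/crop.png',np.hstack([cv2.resize(im[130:205,200:290],None,fx=4.4,fy=6,interpolation=3)[:450],cv2.resize(im[130:205,350:440],None,fx=4.4,fy=6,interpolation=3)]))
E
```

```text
table z -0.0004581237736287491 -0.0009399476106866089
jug 1.5462819339430296 [0.35089009 0.05009979 1.54628193] [0.35089009 0.05009979 1.54628193] ((0.3508901000022888, 0.05009979009628296), 9.999999747378752e-05)
small 1.5462819339430296 [0.35089009 0.05009979 1.54628193] [0.35089009 0.05009979 1.54628193] ((0.3508901000022888, 0.05009979009628296), 9.999999747378752e-05)
shaker 1.5462819339430296 [0.35089009 0.05009979 1.54628193] [0.35089009 0.05009979 1.54628193] ((0.3508901000022888, 0.05009979009628296), 9.999999747378752e-05)
V pts 258
((0.5872442722320557, 0.26423248648643494), (0.0992976650595665, 0.1291627734899521), 72.63553619384766) [[0.5109999775886536, 0.23600000143051147], [0.6340000033378601, 0.1979999989271164], [0.6639999747276306, 0.2919999957084656], [0.5400000214576721, 0.3310000002384186]]
box 920 ((0.599574863910675, 0.3494136333465576), (0.08845265209674835, 0.10249331593513489), 79.6989517211914) [[0.5410000085830688, 0.3149999976158142], [0.6420000195503235, 0.296999990940094], [0.6579999923706055, 0.3840000033378601], [0.5569999814033508, 0.4020000100135803]]
```

View pics/crop.png

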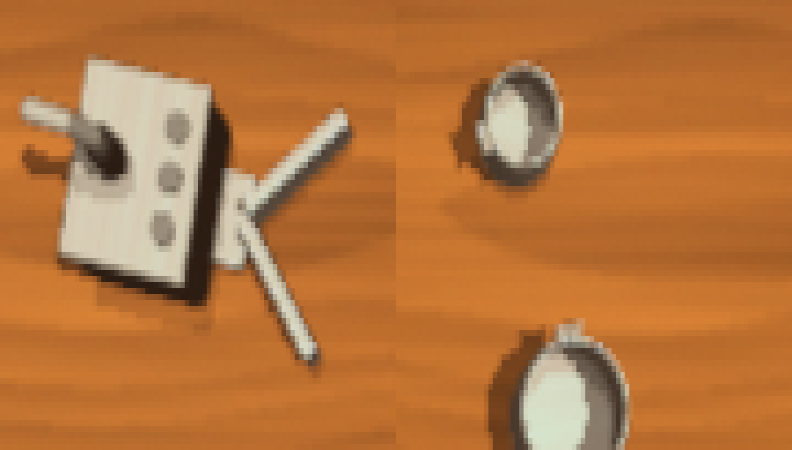

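The crop confirms it: the steel V (tips at about (277,149) and (270,189)) is on the black steamer, and the larger jug with its lip is at (390,198). Next I'll fit the poses.

```bash
cat > f.py <<'E'
from m import *
from scipy.optimize import least_squares
def fitV(P,x0):
    # wall top centrelines, 5 mm outside the inner faces
    def res(p):
        c,s=np.cos(p[2]),np.sin(p[2]); q=P[:,:2]-p[:2]; x=q[:,0]*c+q[:,1]*s; y=np.abs(-q[:,0]*s+q[:,1]*c)
        u=.057-x; n=(u-y)/2**.5; a=(u+y)/2**.5   # n>0: outside? face at y=u
        return np.r_[np.clip(np.abs(n+.005)-.0, 0,None), np.maximum(0,np.maximum(a-.085,-a-.005))]
    return least_squares(res,x0,loss='soft_l1',f_scale=.003)
def rim(Q,x0,R,ztop):
    m=(np.abs(Q[:,2]-ztop)<.006)&(np.hypot(*(Q[:,:2]-x0).T)<R+.02); q=Q[m]
    r=least_squares(lambda p:np.hypot(q[:,0]-p[0],q[:,1]-p[1])-(R-.0015),x0,loss='soft_l1',f_scale=.002)
    return m.sum(),r.x.round(4),round(float(np.abs(r.fun).mean()),4)
E
python3 - <<'E'
from f import *
for c in('top','side'):
    d=np.load(c+'d.npy'); Q=cloud(c,d)[d>0.05]
    cc=np.array([.587,.262]); 
    m=(np.abs(Q[:,2]-.044)<.005)&(np.hypot(*(Q[:,:2]-cc).T)<.1); P=Q[m]
    for th in(80,72): 
        r=fitV(P,[.58,.217,np.radians(th)]); print(c,'V',m.sum(),r.x[:2].round(4),np.degrees(r.x[2]).round(2),np.abs(r.fun).mean().round(4))
    print('jug',rim(Q,np.array([.485,-.13]),.037,.071)); print('small',rim(Q,np.array([.64,-.1]),.027,.057))
E
```

```text
top V 183 [0.5763 0.226 ] 79.73 0.0036
top V 183 [0.5763 0.226 ] 79.73 0.0036
jug (np.int64(98), array([ 0.4855, -0.1324]), 0.0014)
small (np.int64(65), array([ 0.6373, -0.0979]), 0.0016)
side V 147 [0.5739 0.2318] 79.41 0.0084
side V 147 [0.5739 0.2318] 79.41 0.0084
jug (np.int64(116), array([ 0.4833, -0.1329]), 0.0018)
small (np.int64(70), array([ 0.6357, -0.0988]), 0.002)
```

```bash
cat > go.py <<'E'
# offset from the present tool to a world goal, in tool axes (cm) and yaw (deg about tool z, applied per row)
from h import *
from scipy.spatial.transform import Rotation as R
def rel(goal,yaw,n=None):
    s=env.state(); q=np.array(s['eef_rot']); M=R.from_quat(q[[1,2,3,0]]).as_matrix()
    d=np.array(goal)-s['ee_pos']; T=np.array([[np.cos(yaw),np.sin(yaw),0],[np.sin(yaw),-np.cos(yaw),0],[0,0,-1]]).T
    rv=np.degrees(R.from_matrix(M.T@T).as_rotvec())
    print('t',round(s['time_s'],2),'pos',s['ee_pos'].round(4),'F',s['force'].round(1),'w',round(s['width'],4),'shift cm',(M.T@d*100).round(2),'rot',rv.round(1))
    if n:
        for i in range(n): 
            Mi=M@R.from_rotvec(np.radians(rv)*i/n).as_matrix(); print((Mi.T@d/n*100).round(2),(rv/n).round(1))
E
python3 -c "
from go import *
rel([.466,-.205,.33],np.radians(77),14)"
```

```text
t 0.5 pos [0.2063 0.4827 0.2313] F [-0.  -0.7 -0.5] w 0.0853 shift cm [-50.9  -53.04  -9.87] rot [-0.   0.  79.9]
[-3.64 -3.79 -0.7 ] [-0.   0.   5.7]
[-3.99 -3.41 -0.7 ] [-0.   0.   5.7]
[-4.31 -2.99 -0.7 ] [-0.   0.   5.7]
[-4.59 -2.55 -0.7 ] [-0.   0.   5.7]
[-4.82 -2.08 -0.71] [-0.   0.   5.7]
[-5.   -1.59 -0.71] [-0.   0.   5.7]
[-5.14 -1.09 -0.71] [-0.   0.   5.7]
[-5.22 -0.57 -0.71] [-0.   0.   5.7]
[-5.25 -0.05 -0.71] [-0.   0.   5.7]
[-5.23  0.47 -0.71] [-0.   0.   5.7]
[-5.16  0.99 -0.71] [-0.   0.   5.7]
[-5.03  1.5  -0.71] [-0.   0.   5.7]
[-4.86  1.99 -0.71] [-0.   0.   5.7]
[-4.64  2.46 -0.71] [-0.   0.   5.7]
```

Request:
play_rows(increments=[[0.2,[0,0,-5],[0,0,0]],[0.2,[0,0,-5],[0,0,0]]])

```text
time_s: 0.75
ee_pos: [0.2049, 0.4795, 0.3285]
eef_rot: [-0.001, 0.201, 0.98, -0.006]
force: [0.7, 0.6, 0.4]
width: 0.0521
```

Request:
play_rows(increments=[[0.2,[-3.6,-3.8,0],[0,0,5.7]],[0.2,[-4,-3.4,0],[0,0,5.7]],[0.2,[-4.3,-3,0],[0,0,5.7]],[0.2,[-4.6,-2.5,0],[0,0,5.7]],[0.2,[-4.8,-2.1,0],[0,0,5.7]],[0.2,[-5,-1.6,0],[0,0,5.7]],[0.2,[-5.1,-1.1,0],[0,0,5.7]],[0.2,[-5.2,-0.6,0],[0,0,5.7]],[0.2,[-5.2,0,0],[0,0,5.7]],[0.2,[-5.2,0.5,0],[0,0,5.7]]])

```text
time_s: 2.0
ee_pos: [0.3909, -0.0197, 0.336]
eef_rot: [0.003, 0.653, 0.757, 0.004]
force: [0.9, 1.2, 0.5]
width: 0.0512
```

```bash
python3 -c "
from go import *
rel([.466,-.205,.33],np.radians(77),5)"
```

```text
t 2.0 pos [ 0.3909 -0.0197  0.336 ] F [0.9 1.2 0.5] w 0.0512 shift cm [-19.43   4.69   0.64] rot [ 0.6 -0.2 21.5]
[-3.89  0.94  0.13] [ 0.1 -0.   4.3]
[-3.81  1.23  0.13] [ 0.1 -0.   4.3]
[-3.7   1.51  0.13] [ 0.1 -0.   4.3]
[-3.58  1.78  0.12] [ 0.1 -0.   4.3]
[-3.44  2.04  0.12] [ 0.1 -0.   4.3]
```

Request:
play_rows(increments=[[0.15,[-3.9,0.9,0],[0,0,4.3]],[0.15,[-3.8,1.2,0],[0,0,4.3]],[0.15,[-3.7,1.5,0],[0,0,4.3]],[0.15,[-3.6,1.8,0],[0,0,4.3]],[0.15,[-3.4,2,0],[0,0,4.3]],[0.15,[0,0,0],[0,0,0]]])

```text
time_s: 2.75
ee_pos: [0.4661, -0.2159, 0.3365]
eef_rot: [0.003, 0.789, 0.614, 0.006]
force: [0.6, 0.5, -0.8]
width: 0.0489
```

Run:
```python
from go import *
from f import *
for c in('top','side'):
    im,d=env.get_image(c); Q=cloud(c,d)[d>0.05]
    P=Q[(np.abs(Q[:,2]-.044)<.005)&(np.hypot(*(Q[:,:2]-[.587,.262]).T)<.1)]
    u=np.array([.18,.984]); P=P[(P[:,:2]-[.576,.224])@u<.052]   # drop bracket and box
    r=fitV(P,[.576,.224,1.39]); print(c,'V',len(P),r.x[:2].round(4),np.degrees(r.x[2]).round(2),np.abs(r.fun).mean().round(4))
    print('jug',rim(Q,np.array([.485,-.13]),.037,.071))
rel([.466,-.205,.009],np.radians(77))
```

```text
top V 135 [0.5764 0.2241] 80.33 0.0013
jug (np.int64(95), array([ 0.4855, -0.1326]), 0.0014)
side V 76 [0.5744 0.2232] 80.01 0.0016
jug (np.int64(120), array([ 0.4831, -0.1332]), 0.0018)
t 2.85 pos [ 0.4651 -0.2137  0.3369] F [ 0.1 -0.1  0.1] w 0.0492 shift cm [ 0.67 -0.49 32.79] rot [ 0.7 -0.3 -1. ]
```

Request:
play_rows(increments=[[0.15,[0,0,6],[0.7,-0.3,-1]],[0.15,[0,0,6],[0,0,0]],[0.15,[0,0,6],[0,0,0]],[0.15,[0,0,6],[0,0,0]],[0.15,[0,0,3],[0,0,0]],[0.15,[0,0,0],[0,0,0]]])

```text
time_s: 3.6
ee_pos: [0.4669, -0.2072, 0.0644]
eef_rot: [0.002, 0.779, 0.627, 0.002]
force: [-0.0, -0.4, -0.2]
width: 0.0492
```

```bash
python3 -c "
from go import *
rel([.4645,-.211,.009],np.radians(76))"
```

```text
t 3.6 pos [ 0.4669 -0.2072  0.0644] F [-0.  -0.4 -0.2] w 0.0492 shift cm [-0.42 -0.19  5.54] rot [ 0.4 -0.   1.7]
```

Request:
play_rows(increments=[[0.15,[-0.3,-0.2,3],[0.4,0,1.5]],[0.15,[0,0,2],[0,0,0]],[0.15,[0,0,0.5],[0,0,0]],[0.15,[0,0,0],[0,0,0]]])

```text
time_s: 4.1
ee_pos: [0.4697, -0.2096, 0.0156]
eef_rot: [0.004, 0.786, 0.618, 0.003]
force: [1.0, -0.5, -0.3]
width: 0.0492
```

```bash
python3 -c "
from go import *
rel([.4645,-.209,.009],np.radians(76))
im,_=env.get_image('wrist'); cv2.imwrite('pics/w1.png',im)"
```

```text
t 4.1 pos [ 0.4697 -0.2096  0.0156] F [ 1.  -0.5 -0.3] w 0.0492 shift cm [-0.06 -0.52  0.66] rot [0.6 0.  0.4]
```

View pics/w1.png

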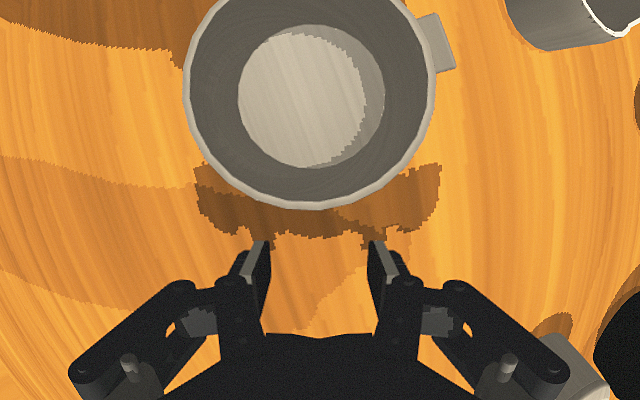

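Request:
play_rows(increments=[[0.15,[0,-0.5,0.5],[0.6,0,0]],[0.15,[1,0,0],[0,0,0]],[0.15,[1.5,0,0],[0,0,0]],[0.15,[1.5,0,0],[0,0,0]],[0.15,[1.5,0,0],[0,0,0]],[0.15,[1.5,0,0],[0,0,0]],[0.15,[0,0,0],[0,0,0]]])

```text
time_s: 5.03
ee_pos: [0.4842, -0.1359, 0.0128]
eef_rot: [0.003, 0.786, 0.619, 0.0]
force: [-0.1, 0.7, 0.5]
width: 0.0492
```

Run:
```python
from go import *
from f import *
p=env.state()['ee_pos']
for c in('top','side'):
    im,d=env.get_image(c); Q=cloud(c,d)[d>0.05]; print('jug',rim(Q,p[:2]+.042*np.array([.25,.97]),.037,.071))
print('cam',np.array(env.get_calibration('wrist')['pose'])[:3,3])
rel([.5755-.042*.175-.0025*.17,.2237-.042*.985,.01],np.radians(80))
```

```text
jug (np.int64(75), array([ 0.4945, -0.0945]), 0.0023)
jug (np.int64(38), array([ 0.4914, -0.0992]), 0.0065)
cam [ 0.49909068 -0.06876085  0.15559693]
t 5.12 pos [ 0.484  -0.1369  0.0127] F [ 1.1 -0.4 -0.5] w 0.049 shift cm [33.    0.61  0.18] rot [ 0.2  0.2 -3.6]
```

Request:
play_rows(increments=[[0.15,[1.5,0,0],[0,0,0]],[0.15,[2.2,0,0],[0,0,0]],[0.15,[2.2,0,0],[0,0,0]],[0.15,[2.2,0,0],[0,0,-0.3]],[0.15,[2.2,0,0],[0,0,-0.3]],[0.15,[2.2,0,0],[0,0,-0.3]],[0.15,[2.2,0,0],[0,0,-0.3]],[0.15,[2.2,0,0],[0,0,-0.3]],[0.15,[1.2,0,0],[0,0,0]],[0.15,[0,0,0],[0,0,0]]])

```text
time_s: 6.38
ee_pos: [0.5274, 0.0425, 0.0126]
eef_rot: [0.006, 0.78, 0.625, -0.002]
force: [-0.1, -0.5, -0.5]
width: 0.0491
```

```bash
cat > ck.py <<'E'
from go import *
from f import *
p=env.state()['ee_pos']
im,d=env.get_image('top'); Q=cloud('top',d)[d>0.05]; print('jug',rim(Q,p[:2]+.042*np.array([.22,.975]),.037,.071))
rel([.5755-.042*.175-.0025*.17,.2237-.042*.985,.01],np.radians(80))
E
python3 ck.py
```

```text
jug (np.int64(27), array([0.536 , 0.0835]), 0.0009)
t 6.42 pos [0.5272 0.0421 0.0125] F [-0.5  1.  -0.2] w 0.0491 shift cm [14.57  0.9   0.09] rot [ 0.3  0.7 -2.6]
```

Request:
play_rows(increments=[[0.15,[1.5,0.1,0],[0,0.3,-0.4]],[0.15,[2,0.1,0],[0,0.3,-0.4]],[0.15,[2,0.1,0],[0,0,-0.4]],[0.15,[2,0.1,0],[0,0,-0.4]],[0.15,[2,0.1,0],[0,0,-0.4]],[0.15,[1.2,0.1,0],[0,0,-0.3]],[0.15,[0,0,0],[0,0,0]]])

```text
time_s: 7.3
ee_pos: [0.5561, 0.1525, 0.0118]
eef_rot: [0.002, 0.767, 0.641, 0.001]
force: [0.6, -0.5, 0.2]
width: 0.0491
```

```bash
python3 ck.py
```

```text
jug (np.int64(0), array([0.5654, 0.1934]), nan)
t 7.35 pos [0.5559 0.1521 0.0118] F [-0.1  0.6 -1. ] w 0.0491 shift cm [3.19 0.62 0.18] rot [ 0.3  0.1 -0.2]f.py:13: RuntimeWarning: Mean of empty slice.
  return m.sum(),r.x.round(4),round(float(np.abs(r.fun).mean()),4)
  ret = ret.dtype.type(ret / rcount)
```

Request:
play_rows(increments=[[0.15,[0.8,0.25,0],[0,0,0]],[0.15,[0.8,0.2,0],[0,0,0]],[0.15,[0.8,0.2,0],[0,0,0]],[0.15,[0,0,0],[0,0,0]]])

```text
time_s: 7.85
ee_pos: [0.5661, 0.1743, 0.0114]
eef_rot: [0.002, 0.768, 0.641, -0.0]
force: [0.5, 0.5, 0.6]
width: 0.0488
```

```bash
python3 -c "
from go import *
rel([.5755-.042*.175,.2237-.042*.985,.01],np.radians(80))
im,_=env.get_image('wrist'); cv2.imwrite('pics/w2.png',im)"
```

```text
t 7.85 pos [0.5661 0.1743 0.0114] F [0.5 0.5 0.6] w 0.0488 shift cm [0.82 0.06 0.14] rot [ 0.2  0.2 -0.3]
```

View pics/w2.png

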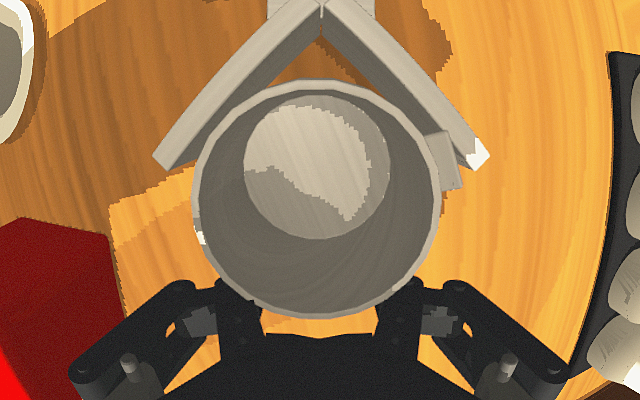

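The jug is centred between the walls and about 8 mm short. I'll push on in small steps until the force rises.

Request:
play_rows(increments=[[0.15,[0.3,0,0],[0,0,0]],[0.15,[0.3,0,0],[0,0,0]],[0.15,[0.2,0,0],[0,0,0]],[0.15,[0,0,0],[0,0,0]]])

```text
time_s: 8.4
ee_pos: [0.5674, 0.1816, 0.0113]
eef_rot: [0.003, 0.768, 0.64, -0.001]
force: [0.6, -1.5, 1.2]
width: 0.049
```

Request:
play_rows(increments=[[0.15,[0.2,0,0],[0,0,0]],[0.15,[0.2,0,0],[0,0,0]]])

```text
time_s: 8.65
ee_pos: [0.5678, 0.1832, 0.0114]
eef_rot: [0.004, 0.769, 0.64, -0.002]
force: [-0.5, -10.3, 3.3]
width: 0.049
```

Request:
play_rows(increments=[[0.15,[0.2,0,0],[0,0,0]],[0.15,[0.1,0,0],[0,0,0]]])

```text
time_s: 8.9
ee_pos: [0.5679, 0.1828, 0.0114]
eef_rot: [0.007, 0.769, 0.639, -0.005]
force: [-0.5, -4.1, 1.9]
width: 0.049
```

```bash
python3 -c "
from go import *
rel([.5755-.042*.175,.2237-.042*.985,.01],np.radians(80))
im,_=env.get_image('wrist'); cv2.imwrite('pics/w3.png',im)"
```

```text
t 8.9 pos [0.5679 0.1828 0.0114] F [-0.5 -4.1  1.9] w 0.049 shift cm [-0.04  0.04  0.15] rot [ 0.3  0.9 -0.6]
```

View pics/w3.png

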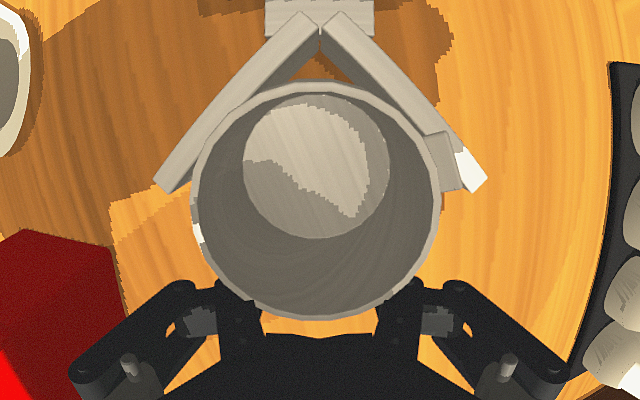

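It looks seated against both faces. Backing straight off, then up and clear.

Request:
play_rows(increments=[[0.15,[-0.3,0,0],[0,0,0]],[0.15,[-0.8,0,0],[0,0,0]],[0.15,[-2.5,0,0],[0,0,0]],[0.15,[-4,0,0],[0,0,0]],[0.15,[-4,0,-1],[0,0,0]],[0.15,[-4,0,-4],[0,0,0]],[0.15,[-4,0,-5],[0,0,0]],[0.15,[-4,0,-5],[0,0,0]],[0.15,[-4,0,-5],[0,0,0]],[0.15,[0,0,0],[0,0,0]]])

```text
time_s: 10.2
ee_pos: [0.5181, -0.0877, 0.2144]
eef_rot: [0.006, 0.768, 0.64, -0.0]
force: [-0.3, -0.5, 0.0]
width: 0.0495
```

Run:
```python
from f import *
ims=[]
for c,(u,v) in dict(top=(262,168),side=(324,172)).items():
    im,d=env.get_image(c); Q=cloud(c,d)[d>0.05]
    print(c,'jug',rim(Q,np.array([.5755,.2237]),.037,.071),'small',rim(Q,np.array([.636,-.098]),.027,.057))
    print('shaker',env.tip_of(c,'shaker_center')[0]['centre'],'jug',[r['centre'] for r in env.tip_of(c,'jug_center')[:2]])
    ims.append(cv2.resize(im[v-40:v+40,u-50:u+50],None,fx=4,fy=4,interpolation=2))
cv2.imwrite('pics/end.png',np.hstack(ims)); print(env.state()['ee_pos'])
```

```text
top jug (np.int64(99), array([0.5749, 0.2234]), 0.0014) small (np.int64(39), array([ 0.6369, -0.0972]), 0.0019)
shaker [471.6, 153.3] jug [[276.1, 168.8]]
side jug (np.int64(77), array([0.5726, 0.2229]), 0.002) small (np.int64(73), array([ 0.6354, -0.0986]), 0.0017)Traceback (most recent call last):
  File "<stdin>", line 6, in <module>
IndexError: list index out of range
```

The rim fits put the jug about 1.5 mm to the -x side of the V's axis. The two-finger cradle may have held it off the right-hand face, so I'll nudge it with the fingers shut. A single contact lets the V centre it.

```bash
python3 -c "
from go import *
u=np.array([.174,.985]); g=np.array([.5755,.2237])-.085*u
rel([*g,.012],np.radians(80))"
```

```text
t 10.45 pos [ 0.5147 -0.0842  0.2084] F [-0.2 -0.1 -1.5] w 0.049 shift cm [23.02  0.68 19.46] rot [-0.2  0.4 -0.1]
```

Request:
play_rows(increments=[[-1,[0,0,0],[0,0,0]]])

```text
time_s: 10.58
ee_pos: [0.514, -0.0832, 0.2069]
eef_rot: [-0.0, 0.766, 0.643, -0.005]
force: [0.2, 0.4, 0.9]
width: 0.0321
```

Request:
play_rows(increments=[[-1,[3,0,5],[0,0,0]],[-1,[4,0,5],[0,0.2,0]],[-1,[4,0.2,5],[0,0.2,0]],[-1,[4,0.2,2.5],[0,0,0]],[-1,[3,0.2,0],[0,0,0]],[-1,[0,0,0],[0,0,0]]])

```text
time_s: 11.32
ee_pos: [0.548, 0.0977, 0.0236]
eef_rot: [-0.003, 0.764, 0.645, -0.005]
force: [0.7, 0.2, -0.4]
width: 0.0001
```

```bash
python3 -c "
from go import *
u=np.array([.174,.985]); g=np.array([.5755,.2237])-.065*u
rel([*g,.012],np.radians(80))
im,_=env.get_image('wrist'); cv2.imwrite('pics/w4.png',im)"
```

```text
t 11.32 pos [0.548  0.0977 0.0236] F [ 0.7  0.2 -0.4] w 0.0001 shift cm [6.38 0.57 1.13] rot [-0.7  0.2  0.3]
```

View pics/w4.png

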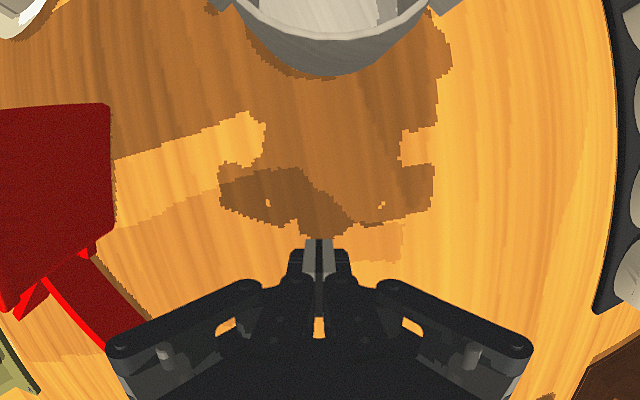

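The shut fingers are at (318,255), and the jug ahead is at about (330,30). Approaching.

Request:
play_rows(increments=[[-1,[1.5,0.3,0.5],[-0.5,0,0]],[-1,[2,0.2,0.4],[0,0,0.3]],[-1,[2,0.1,0],[0,0,0]],[-1,[1,0,0],[0,0,0]],[-1,[0,0,0],[0,0,0]]])

```text
time_s: 12.0
ee_pos: [0.5654, 0.163, 0.0139]
eef_rot: [0.0, 0.767, 0.642, -0.003]
force: [-0.2, -0.7, -0.1]
width: -0.0002
```

```bash
python3 -c "
from go import *
u=np.array([.174,.985]); g=np.array([.5755,.2237])-.051*u
rel([*g,.012],np.radians(80))"
```

```text
t 12.0 pos [0.5654 0.163  0.0139] F [-0.2 -0.7 -0.1] w -0.0002 shift cm [ 1.06 -0.06  0.19] rot [-0.2  0.2 -0.2]
```

Request:
play_rows(increments=[[-1,[0.5,-0.2,0],[0,0,0]],[-1,[0.4,0,0],[0,0,0]],[-1,[0.2,0,0],[0,0,0]]])

```text
time_s: 12.38
ee_pos: [0.5649, 0.1733, 0.0141]
eef_rot: [0.001, 0.767, 0.641, -0.003]
force: [-0.2, -3.3, 1.1]
width: 0.0001
```

Request:
play_rows(increments=[[-1,[0.2,0,0],[0,0,0]],[-1,[0.2,0,0],[0,0,0]]])

```text
time_s: 12.62
ee_pos: [0.5662, 0.1737, 0.0143]
eef_rot: [0.004, 0.768, 0.64, -0.005]
force: [0.9, -7.8, 1.6]
width: -0.0002
```

Request:
play_rows(increments=[[-1,[0.3,0.1,0],[0,0,0]],[-1,[0.3,0,0],[0,0,0]],[-1,[0.3,0,0],[0,0,0]]])

```text
time_s: 13.0
ee_pos: [0.5695, 0.174, 0.0145]
eef_rot: [0.01, 0.77, 0.637, -0.01]
force: [-1.4, -9.2, 2.9]
width: 0.0003
```

Request:
play_rows(increments=[[-1,[-0.5,0,0],[0,0,0]],[-1,[-1.5,0,0],[0,0,0]],[-1,[-1,0,-4],[0,0,0]],[-1,[0,0,-5],[0,0,0]],[-1,[0,0,-5],[0,0,0]],[-1,[0,0,0],[0,0,0]]])

```text
time_s: 13.75
ee_pos: [0.5622, 0.1447, 0.1582]
eef_rot: [0.008, 0.771, 0.637, -0.01]
force: [-0.6, 0.8, -0.8]
width: -0.0003
```

Run:
```python
from f import *
print(env.state()['ee_pos'])
im,d=env.get_image('wrist'); cv2.imwrite('pics/w5.png',im)
im,d=env.get_image('side'); Q=cloud('side',d)[d>0.05]; print(rim(Q,np.array([.5755,.2237]),.037,.071))
```

```text
[0.56221706 0.14474205 0.15818663]
(np.int64(71), array([0.5745, 0.2241]), 0.0022)
```

View pics/w5.png

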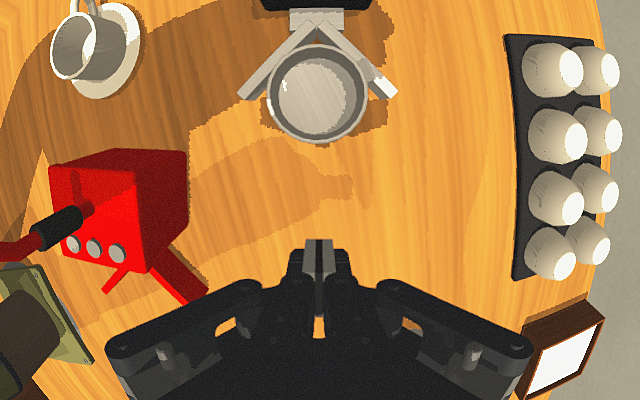

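The side fit now agrees with the seat to within 1 mm: (0.5745, 0.2241) against (0.5744, 0.2232). I'll retreat and check from the top.

Request:
play_rows(increments=[[-1,[-5,0,-2],[0,0,0]],[-1,[-5,0,-2],[0,0,0]],[-1,[-5,0,0],[0,0,0]],[-1,[-5,0,0],[0,0,0]],[-1,[-4,0,0],[0,0,0]],[-1,[0,0,0],[0,0,0]]])

```text
time_s: 14.6
ee_pos: [0.5067, -0.0972, 0.1911]
eef_rot: [0.0, 0.77, 0.638, -0.02]
force: [0.2, 0.4, -0.1]
width: -0.0
```

Run:
```python
from f import *
for c in('top','side'):
    im,d=env.get_image(c); Q=cloud(c,d)[d>0.05]
    print(c,'jug',rim(Q,np.array([.5755,.2237]),.037,.071),'small',rim(Q,np.array([.636,-.098]),.027,.057),[r['centre'] for r in env.tip_of(c,'shaker_center')[:1]])
    u,v=dict(top=(262,168),side=(324,172))[c]; cv2.imwrite(f'pics/e_{c}.png',cv2.resize(im[v-40:v+40,u-50:u+50],None,fx=4,fy=4,interpolation=2))
cv2.imwrite('pics/end.png',np.hstack([cv2.imread('pics/e_top.png'),cv2.imread('pics/e_side.png')]))
```

```text
top jug (np.int64(99), array([0.5769, 0.2244]), 0.0014) small (np.int64(48), array([ 0.6372, -0.0973]), 0.0018) [[471.8, 153.0]]
side jug (np.int64(72), array([0.575 , 0.2237]), 0.0024) small (np.int64(78), array([ 0.6351, -0.0985]), 0.0021) [[455.0, 245.0]]
```

View pics/end.png

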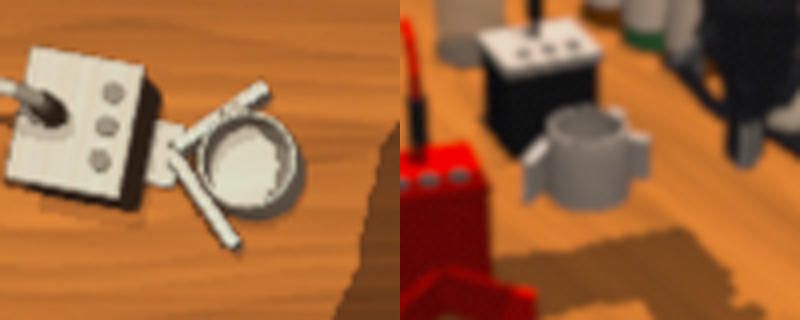

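The jug stands upright in the V, within 1 mm of the fitted seat in both cameras. The robot is clear, so I'm handing in.

```bash
python3 -c "
from station import env
print(env.close_job())"
```

```text
the job is handed in; nothing more can be done
None
```

I slid the larger jug upright along the counter into the V of the black steamer and handed the job in after about 15 s. I pushed it low down with two fingers cradling it.

**Correction:** the first check showed the jug about 1.5 mm off centre, so I nudged it again with the fingers shut.

**Last checks:**

| Camera | Jug centre (x, y, m) | Fitted seat (x, y, m) |
|---|---|---|
| top | (0.5769, 0.2244) | (0.5764, 0.2241) |
| side | (0.5750, 0.2237) | (0.5744, 0.2232) |

- **Seating:** the jug agrees with the fitted seat to within 1 mm in both cameras. It was upright in the last picture, and the gripper stood well clear.
- **Other items:** the smaller jug and the shaker had not moved, within the measuring noise. I never touched the red steamers.
- **Force:** the highest push force read was about 10 N.
- **Limits of the checks:** the two cameras differ by about 2 mm in absolute position, which is within the calibration. One mid-push jug fit from the top camera and one shaker detection from the side camera found nothing. Both were measured again later without trouble.

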